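# Set the tube mixer's dial and start it

### The job

Set the tube mixer by pushing the fin of its dial round with a fingertip, from one side at a time and without pinching it, until the dial's index mark lines up with the one long line of the scale around it. Then press the start button fully down with a fingertip and let it come up again. Leave the loose tube, dish and bottle and the tube rack where they stand.

Things in the scene. Friction and masses are not known exactly. Their poses are not given: they have to be found in the camera images.
- mixer: Tube mixer fixed to the bench: off-white box 190 (x) x 440 (y) x 60 mm high; origin at the centre of its underside, on the bench, z up. On its top, along its y: the dial centred at y = -120 mm, the start button at y = +15 mm, a black rubber cup (68 mm wide, top 88 mm above the bench) at y = +140 mm, all at x = 0.
- dial_axis (a point): Point on the dial's vertical axis at the height of the top of the dial's disc, 69 mm above the bench. The dial is a dark disc 100 mm across and 6 mm thick with one upright radial fin on it, 24 mm high (top 93 mm above the bench), 16 mm thick, reaching from 8 to 42 mm from the axis on the index side only; the rest of the disc is flat and bare. (dial_c1 and dial_c2 are the fin's two side halves.)
- dial (a joint): Angle of the dial, rad, growing anticlockwise seen from above; at 0 the fin and index point along the mixer's +x. It turns both ways without stops, resists with about 0.1 N m of friction (3 N at 34 mm from the axis) and stays where it is left.
- index (a point): The index: 51 mm from the dial's axis at the height of the disc's top, on the centre line of the fin, where the white line (3.5 mm wide) along the fin's top and the disc's rim points. It turns with the dial.
- set_line (a point): The target: 51 mm from the dial's axis at the height of the disc's top, on the inner end of the one long black line (24 mm long, 4 mm wide) of the scale ring; the other 23 lines, every 15 degrees, are 7 mm long and thin. The ring, 152 mm across, top 64 mm above the bench, is set and stays still. When index and long line agree the two points coincide.
- start_top (a point): Centre of the top of the start button, a grey round button 28 mm across in a dark housing on the mixer's top; pressed straight down.
- start (a joint): Travel of the start button, m: 0 up, 0.006 fully down. Springs back; fully down takes 5 N.
- tube: Loose capped tube standing on the bench on the robot's side of the mixer, 29 mm across (cap 34 mm), 115 mm high; origin at the centre of its underside, z up.
- dish: Loose round dish lying on the bench beyond the mixer, 94 mm across, 16 mm high; origin at the centre of its underside, z up.
- bottle: Loose square white bottle with a round neck, 85 x 85 x 158 mm high, on the bench beyond the mixer, behind its cup; origin at the centre of its underside, z up.
- rack: Fixed white tube rack 110 x 220 x 62 mm with three capped tubes in it (126 mm high) on the bench past the cup's end of the mixer; origin at the centre of its underside, z up.

How it is judged:
By the outcome, as a careful person would: the job done as asked, in the order asked, and still so for the second after the job is handed in, with the robot touching nothing.
It also fails if it takes over 54 s, if anything falls off the work surface, if the arm or the gripper's body presses on something with over 40 N, if the wrist force passes 120 N, or if a joint passes its speed limit or range.

### The arm

A 6-joint arm with a two-finger parallel gripper is mounted at the origin on the work surface. World frame = base frame: x ahead of the robot, y to its left, z up, the work surface at z = 0. Lengths are in m, angles in rad, forces in N, time in s.
With the tool pointing down it reaches from about 0.275 to 0.85 m from the base axis. Payload 19 kg.
Tool frame: the origin (TCP) lies midway between the tips of the shut fingers; the grasp point (between the pads) lies grasp_offset behind it (grasp_offset is the distance from the TCP to the grasp point, in m); z points along the fingers, x is the direction in which the jaws open and shut, and the axes are right-handed (so a half turn about z gives the same grasp; the last joint's range is limited). The gripper opens to 85 mm and grips with 20 to 120 N. Pads are 22 mm wide; open, the fingers measure 114 mm over their backs; the gripper's body (76 mm by 85 mm) begins 54 mm behind the grasp point. The pads swing forward as they close: fully open they stand 13 mm farther back than shut.
Start: joints at [1.121, 0.15, 1.437, -0, 1.554, -0.134], TCP at [0.179, 0.547, 0.231] pointing down, gripper open.
Joint ranges: [-2.8, 2.8], [-0.68, 2.1], [0.12, 2.68], [-1.39, 4.53], [0.16, 2.79], [-2.81, 2.81]. Speed limits (rad/s): [1.89, 1.89, 2.22, 3.01, 3.01, 3.01].

### API

Orientations are given as a unit quaternion [w, x, y, z].
In Python, from station import observe, snapshot, camera_params, sign_off, silhouettes, grasp_offset gives the robot as it stands.
- The arm moves only by the tool move_arm, never from a script. Its arguments are lists of equal length, an entry for each row: "travel": the shift along the tool's x, y, z in mm, a list of three; "turn": the turn about the tool's z in rad. A call has exactly 8 rows; each row is the pose to reach, as a shift and turn from the pose measured when the call began, along the tool's axes at that moment; what a row does not reach only later rows make up. A row lasts 1/10 s, in which the tool goes at most 50 mm and 8.59 degrees, less where a joint would pass 70% of its speed; a pose out of reach is approached as far as the arm can. A call with a gripper value outside its range is refused whole. "claw" is the opening, from 0 (shut) to 1 (fully open), set as the call begins (left out, the last holds). The fingers move at their own pace and stop on an object; the grip force is fixed at half the most. Time passes only in rows, so rows that repeat a pose let the fingers close, or fill a call up. It gives the time, the measured TCP pose, the force and the opening at its end, in the units of the state.
- observe(): the state, without advancing time (a new reading comes with each control period).
- snapshot(name): name is "scene" or "top" or "wrist"; returns the picture (384x512x3 uint8, red, green, blue); there is no depth.
- camera_params(name): a dict with "vertical_fov" (degrees; the focal length in pixels is half the picture's height over the tangent of half this angle, whatever the lens; pixels are square), "cx", "cy" (the principal point, pixels), "dist" ([k1, k2, p1, p2, k3] as OpenCV has them; the pictures are not rectified), "rvec" (rotation vector, rad) and "tvec" (3), from world to camera coordinates, as OpenCV has them; the wrist camera has in their place "T_tool_cam" (4x4, takes a point from camera to tool coordinates, whose origin is the TCP and whose axes are the tool frame's). Camera axes: x right, y down, z forward; pixel columns grow to the right and rows downward; lengths in m; the calibration is good to about 2 mm. A picture is of the moment at which its call begins: read the wrist's pose just before it. camera_params takes no time and is no camera call.
- sign_off(): hands the job in, once; it reports no verdict.
Trained networks look in the newest picture that a camera, given by its name, has taken for a name from the list of things; names that differ only in an ending like _2 or _b are one class to them, and where a whole thing is asked for, a point or a joint stands for the part that bears it (a point fixed in the world has none). Each returns a list of dicts, best first, with "confidence" (0 to 1); they miss things now and then, are a little off and sometimes report something else, mostly with a low value. They report only what shows in the picture. A call takes as long as a camera call.
- silhouettes(thing, camera): "pixels" (384x512 bool, what is visible of it) and "bbox" ([left, top, right, bottom] in pixels, round what is visible of it).
The state is a dict: "clock": time; "joint_pos": joint angles; "joint_vel": joint speeds; "effort": joint torques, N m; "ee_pos": TCP position; "tcp_rot": TCP orientation; "contact_force": force on the tool from outside, world axes, zero at the start; "ft_torque": the same for the moment, N m; "gripper_width": finger opening in m.
Only numpy, scipy, OpenCV 4.12 (cv2) and the standard library are available. Lean on these libraries where they do the work, as an engineer would, in place of code of your own. Each camera call takes 0.05 s, during which the arm holds its last target. There are 200 camera calls.

## Working session

There is one attempt and no reset: what is moved stays moved. The work goes in short steps, Python scripts to look and compute and a tool call to move; the robot and the scene stay as the last step left them, time stands still between calls to the robot, and variables do not carry over. Pictures are saved under pics/ and viewed, about 8 in all and at most 12, crops included, and the job is handed in when it is done.

Besides the shell and the picture viewer there is one more tool, called after "Emit:" as a command line: name --pt "numbers of a row" for each row, then --argument value for the rest. move_arm: Moves the arm, as the interface text tells. Its arguments: {"type":"object","properties":{"travel":{"type":"array"},"turn":{"type":"array"},"claw":{"type":"number"}},"required":["travel","turn"]}

```bash
mkdir -p pics; ls; python3 - <<'E'
from station import *
import cv2,numpy as np
print(observe(), grasp_offset if not callable(grasp_offset) else grasp_offset())
a=snapshot("top");b=snapshot("scene")
np.save('top.npy',a);np.save('scene.npy',b)
cv2.imwrite('pics/top1.png',a[:,:,::-1]);cv2.imwrite('pics/scene1.png',b[:,:,::-1])
for n in("top","scene","wrist"):print(n,camera_params(n))
for t in("mixer","dial","start","tube","dish","bottle","rack"):
    for s in silhouettes(t,"top")[:2]:
        ys,xs=np.nonzero(s["pixels"]);print(t,s["confidence"],s["bbox"],xs.mean(),ys.mean())
E
```

```text
pics
{'clock': 0.0, 'joint_pos': array([ 1.12097589e+00,  1.50989880e-01,  1.43802896e+00, -2.95562116e-05,
        1.55378579e+00, -1.33975924e-01]), 'joint_vel': array([-0.00074611, -0.00114605, -0.0005235 , -0.00079142, -0.00066542,
       -0.00083193]), 'effort': array([ 1.51445187e-03, -7.13046885e+01, -5.70879185e+01,  8.90751016e-05,
        8.58449464e-03, -6.80020366e-05]), 'ee_pos': array([0.17851402, 0.54633106, 0.23067428]), 'tcp_rot': array([ 3.00074926e-04,  8.09511688e-01,  5.87103448e-01, -5.26680145e-04]), 'contact_force': array([-0.10660556, -0.12915106, -0.12491807]), 'ft_torque': array([ 0.00845404,  0.01695816, -0.01298081]), 'gripper_width': 0.08539277755425317} 0.0187
top {'vertical_fov': 44.05206659430729, 'cx': 250.48552628670853, 'cy': 199.47576319870157, 'dist': array([-0.05712075,  0.        ,  0.        ,  0.        ,  0.        ]), 'rvec': array([ 2.18287149, -2.20180308,  0.11881245]), 'tvec': array([0.14840249, 0.61218255, 1.29010543])}
scene {'vertical_fov': 54.355794467918095, 'cx': 252.1481139165328, 'cy': 191.5844290058952, 'dist': array([-0.074988
[... 538 characters left out ...]
-5.60558216e-04, -2.83698617e-01,  9.58913333e-01,
        -1.43379393e-01],
       [ 0.00000000e+00,  0.00000000e+00,  0.00000000e+00,
         1.00000000e+00]])}
mixer 0.93 [181.6, 170.2, 351.6, 285.7] 264.9681397738952 227.50351147653305
dial 0.77 [286.0, 225.4, 326.3, 258.8] 308.5464285714286 240.27767857142857
start 0.52 [256.7, 223.1, 265.4, 232.3] 260.36708860759495 225.63291139240508
tube 0.42 [220.8, 258.7, 235.6, 275.5] 229.07236842105263 267.11842105263156
dish 0.63 [285.2, 154.7, 320.3, 190.3] 304.27355278093074 168.91713961407493
bottle 0.8 [207.2, 127.9, 250.1, 176.0] 228.29948491537897 149.54157468727004
rack 0.75 [87.5, 148.6, 178.9, 216.1] 133.00577034045008 182.266589728794
```

View pics/top1.png

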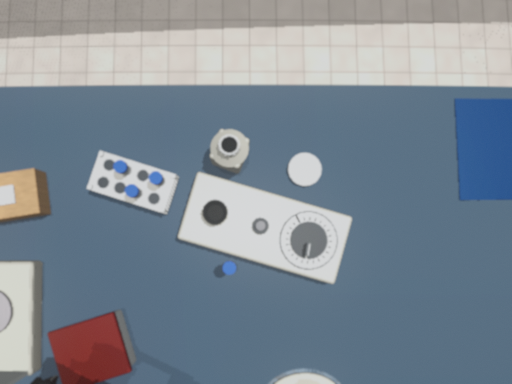

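View pics/scene1.png

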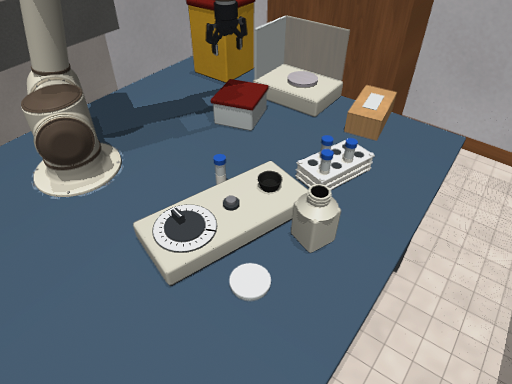

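The top view shows the mixer turned in the image. The dial is at about (308,240), the fin points down to about (307,250) and the long line is up-left at about (298,217). The button is at (260,226) and the cup at (215,212). The scene view agrees, with the tube on the robot's side of the mixer.

```bash
cat > h.py <<'E'
import numpy as np,cv2
from station import *
from scipy.spatial.transform import Rotation as R
def cam(n,st=None):
    p=camera_params(n);f=192/np.tan(np.radians(p["vertical_fov"])/2)
    K=np.array([[f,0,p["cx"]],[0,f,p["cy"]],[0,0,1]])
    if n=="wrist":
        q=st["tcp_rot"];T=np.eye(4);T[:3,:3]=R.from_quat([q[1],q[2],q[3],q[0]]).as_matrix();T[:3,3]=st["ee_pos"]
        M=np.linalg.inv(T@p["T_tool_cam"]);Rm=M[:3,:3];t=M[:3,3]
    else: Rm=cv2.Rodrigues(p["rvec"])[0];t=p["tvec"]
    return K,p["dist"],Rm,t
def unproj(c,uv,z):
    K,d,Rm,t=c
    n=cv2.undistortPoints(np.array(uv,float).reshape(-1,1,2),K,d).reshape(-1,2)
    r=np.c_[n,np.ones(len(n))]@Rm; o=-Rm.T@t
    return o+r*((z-o[2])/r[:,2])[:,None]
def proj(c,P):
    K,d,Rm,t=c
    return cv2.projectPoints(np.array(P,float).reshape(-1,1,3),cv2.Rodrigues(Rm)[0],t,K,d)[0].reshape(-1,2)
def ortho(img,c,ctr,half,z,n=500,yaw=0):
    "top-down picture at height z; up = +x (rotated by yaw), left = +y"
    g=np.linspace(half,-half,n);X,Y=np.meshgrid(g,g,indexing='ij')
    x=ctr[0]+X*np.cos(yaw)-Y*np.sin(yaw);y=ctr[1]+X*np.sin(yaw)+Y*np.cos(yaw)
    m=proj(c,np.stack([x,y,np.full_like(x,z)],-1)).astype(np.float32).reshape(n,n,2)
    return cv2.remap(img,m[...,0],m[...,1],cv2.INTER_CUBIC)
E
python3 - <<'E'
from h import *
c=cam("top")
for n,uv,z in [("dial",(308.5,240.3),.069),("button",(260.4,225.8),.075),("cup",(215,212),.088),("fin",(307,250),.093),("long",(298,217),.064),("tube",(229,267.5),.115),("dish",(304.5,169.5),.016),("bottle",(229.5,145),.158)]:
    print(n,unproj(c,[uv],z).round(3))
print(np.array(unproj(c,[[196,176],[349,213],[334,281],[180,239]],.06)).round(3))
a=np.load('top.npy');cv2.imwrite('pics/d1.png',ortho(a,c,unproj(c,[(308.5,240.3)],.069)[0],.1,.064)[:,:,::-1])
st=observe();print(R.from_quat(np.roll(st["tcp_rot"],-1)).as_matrix().round(3))
E
```

```text
dial [[ 0.499 -0.009  0.069]]
button [[0.539 0.119 0.075]]
cup [[0.576 0.238 0.088]]
fin [[ 0.474 -0.001  0.093]]
long [[0.562 0.017 0.064]]
tube [[0.433 0.202 0.115]]
dish [[ 0.697 -0.01   0.016]]
bottle [[0.74  0.198 0.158]]
[[ 0.675  0.29   0.06 ]
 [ 0.572 -0.122  0.06 ]
 [ 0.39  -0.077  0.06 ]
 [ 0.506  0.333  0.06 ]]
[[ 0.311  0.951 -0.   ]
 [ 0.951 -0.311 -0.   ]
 [-0.    -0.    -1.   ]]
```

View pics/d1.png

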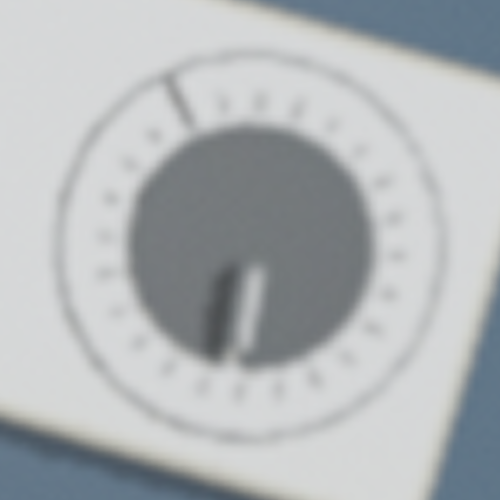

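The rectified crop shows the ring centre at about (251,245), the long line from (190,125) to (168,78) and the index at about (235,355). That puts the dial near 172° in world and the target near 26.6°, so I need about -145° (clockwise). I'll move above the dial for a closer look with the fingers shut.

Emit:
move_arm --pt "-214 256 0" --pt "-214 256 0" --pt "-214 256 0" --pt "-214 256 0" --pt "-428 511 0" --pt "-428 511 0" --pt "-428 511 0" --pt "-428 511 0" --turn '[0, 0, 0, 0, 0, 0, 0, 0]' --claw 0

```text
clock: 1.25
ee_pos: [0.391, 0.2053, 0.2316]
tcp_rot: [0.0, 0.809, 0.587, 0.0]
contact_force: [1.2, 0.7, 0.4]
gripper_width: 0.0001
```

Emit:
move_arm --pt "-40 48 0" --pt "-80 96 0" --pt "-120 144 0" --pt "-150 180 0" --pt "-169 204 0" --pt "-169 204 0" --pt "-169 204 0" --pt "-169 204 0" --turn '[0, 0, 0, 0, 0, 0, 0, 0]'

```text
clock: 2.05
ee_pos: [0.5321, -0.0183, 0.2315]
tcp_rot: [-0.0, 0.81, 0.587, 0.0]
contact_force: [0.4, 1.2, 0.2]
gripper_width: -0.0
```

```bash
python3 - <<'E'
from h import *
st=observe();a=snapshot("wrist");c=cam("wrist",st);np.save('w.npy',a)
import pickle;pickle.dump(st,open('w.pkl','wb'))
print(st["ee_pos"],st["joint_pos"].round(2))
o=ortho(a,c,(.501,-.009),.1,.064)
cv2.imwrite('pics/w1.png',np.hstack([cv2.resize(a,(400,300)),cv2.resize(o,(400,400))[:300]])[:,:,::-1]) if 0 else cv2.imwrite('pics/w1.png',np.hstack([np.vstack([cv2.resize(a,(300,225)),np.zeros((275,300,3),np.uint8)]),o])[:,:,::-1])
for t in("dial","start","mixer"):
    for s in silhouettes(t,"wrist")[:1]:
        ys,xs=np.nonzero(s["pixels"]);print(t,s["confidence"],s["bbox"],unproj(c,[[xs.mean(),ys.mean()]],.069))
E
```

```text
[ 0.53213359 -0.01826367  0.23151989] [-0.18  0.06  1.54  0.    1.54 -1.43]
dial 0.92 [207.9, 99.2, 296.6, 190.0] [[ 0.49819706 -0.01003564  0.069     ]]
start 0.97 [360.8, 132.2, 385.8, 158.3] [[0.54123474 0.12165719 0.069     ]]
mixer 0.68 [159.9, 52.9, 511.6, 224.9] [[0.51903714 0.08509551 0.069     ]]
```

View pics/w1.png

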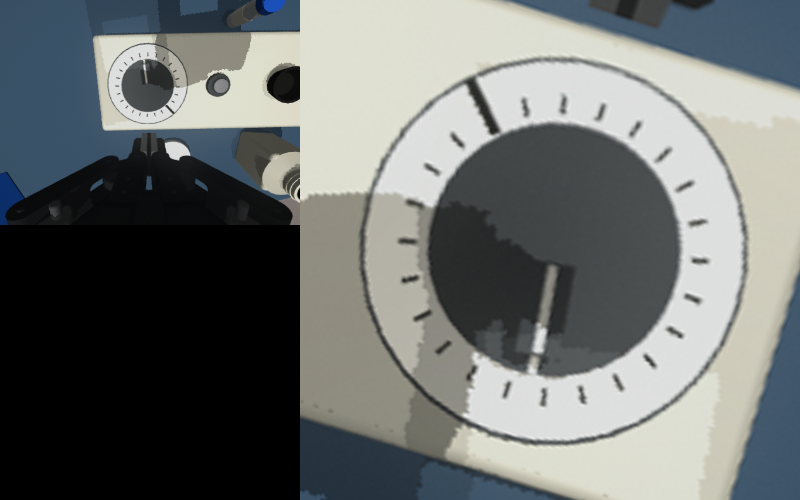

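The close view shows the ring centre at ortho (554.5,250.5), so the axis is near (0.501,-0.011). The long line is near 26° and the index near 170°. I'll go down behind the fin, on its -y side.

Emit:
move_arm --pt "-21 -28 0" --pt "-42 -55 0" --pt "-42 -55 40" --pt "-42 -55 80" --pt "-42 -55 120" --pt "-42 -55 145" --pt "-42 -55 155" --pt "-42 -55 155" --turn '[-0.07, -0.14, -0.14, -0.14, -0.14, -0.14, -0.14, -0.14]'

```text
clock: 3.05
ee_pos: [0.4666, -0.0399, 0.0765]
tcp_rot: [-0.0, 0.766, 0.643, 0.0]
contact_force: [-0.0, -0.1, 0.7]
gripper_width: 0.0
```

```bash
python3 - <<'E'
from h import *
import pickle
st=pickle.load(open('w.pkl','rb'));a=np.load('w.npy');c=cam("wrist",st)
# fit axis: ring outer dark circle (r=76) & long line via polar sampling
g=cv2.cvtColor(a,cv2.COLOR_RGB2GRAY)
from scipy.ndimage import map_coordinates as mc
def samp(x,y,z):
    p=proj(c,np.stack([x,y,np.full_like(x,z)],-1));return mc(g.astype(float),[p[:,1],p[:,0]],order=1)
th=np.radians(np.arange(0,360,.5));best=[]
for cx in np.arange(.494,.508,.0005):
  for cy in np.arange(-.018,-.003,.0005):
    s=sum(samp(cx+r*np.cos(th),cy+r*np.sin(th),.064).mean() for r in(.0752,.0758))
    best.append((s,cx,cy))
best.sort();print(best[:4]);_,cx,cy=best[0]
v=[sum(samp(cx+r*np.cos(th),cy+r*np.sin(th),.064) for r in(.063,.066,.069,.072))/4]
v=v[0];i=np.argsort(v)[:14];print(np.degrees(th[i]).round(1),v[i].round())
st=observe();x=R.from_quat(np.roll(st["tcp_rot"],-1)).as_matrix();print(st["ee_pos"],x[:2,0],np.degrees(np.arctan2(x[1,0],x[0,0])))
T=x[:2,:2].T@(np.array([cx,cy])-st["ee_pos"][:2]);print("axis in tool",T*1e3,st["contact_force"])
E
```

```text
[(np.float64(317.684426215572), np.float64(0.499), np.float64(-0.009999999999999992)), (np.float64(318.3406781339372), np.float64(0.499), np.float64(-0.009499999999999991)), (np.float64(318.57947082277536), np.float64(0.499), np.float64(-0.010499999999999992)), (np.float64(319.4160031204715), np.float64(0.4995), np.float64(-0.009499999999999991))]
[ 25.   25.5  24.5  26.   24.   26.5  23.5 130.  131.5 131.  132.  132.5
 130.5 134.5] [ 47.  48.  55.  59.  78.  89. 119. 139. 139. 139. 139. 139. 139. 139.]
[ 0.46656429 -0.039917    0.07653883] [0.17256278 0.9849984 ] 80.06314104186679
axis in tool [35.06539118 26.78656606] [-0.03691726 -0.13491075  0.65400985]
```

Emit:
move_arm --pt "6 0 0" --pt "12 0 0" --pt "16 -2.5 0" --pt "19.7 -4.6 0" --pt "23.6 -6.2 0" --pt "27.7 -7.3 0" --pt "32 -7.9 0" --pt "36.2 -8 0" --turn '[0, 0, 0.12, 0.24, 0.36, 0.48, 0.6, 0.72]'

```text
clock: 3.85
ee_pos: [0.4655, -0.0026, 0.0778]
tcp_rot: [0.001, 0.944, 0.33, 0.001]
contact_force: [-1.2, -4.4, 0.8]
gripper_width: -0.0002
```

```bash
cat > look.py <<'E'
from h import *
import sys
st=observe();a=snapshot("wrist");c=cam("wrist",st)
x=R.from_quat(np.roll(st["tcp_rot"],-1)).as_matrix();A=np.array([.5,-.0105])
print(st["clock"],st["ee_pos"],"yaw",np.degrees(np.arctan2(x[1,0],x[0,0])).round(1),"axis in tool",(x[:2,:2].T@(A-st["ee_pos"][:2])*1e3).round(1),st["contact_force"].round(1))
t=snapshot("top");ct=cam("top")
o=ortho(t,ct,A,.08,.069,400)
cv2.imwrite('pics/%s.png'%sys.argv[1],np.hstack([cv2.resize(a,(400,300)),o[:300]] if 0 else [cv2.copyMakeBorder(cv2.resize(a,(400,300)),0,100,0,0,cv2.BORDER_CONSTANT),o])[:,:,::-1])
E
python3 look.py l1
```

```text
3.85 [ 0.46549138 -0.00262649  0.07780007] yaw 38.5 axis in tool [22.1 27.7] [-1.2 -4.4  0.8]
```

View pics/l1.png

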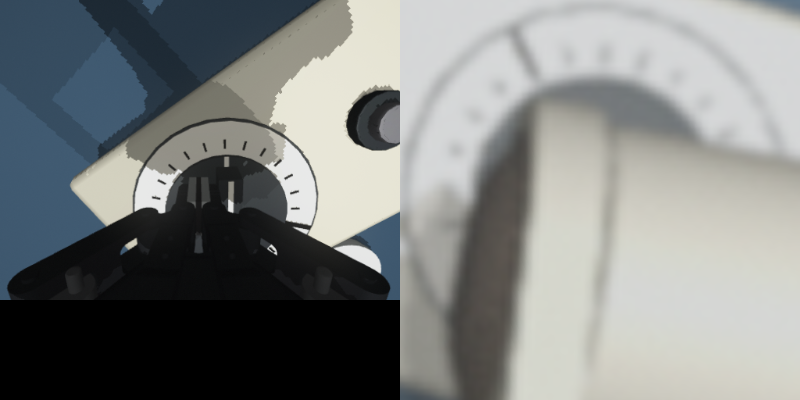

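The fingers are flush behind the fin at about (215,190) in the wrist view, with 4.5 N of side force. I'll continue the arc.

Emit:
move_arm --pt "3.8 -2.7 0" --pt "7.8 -4.9 0" --pt "12.2 -6.5 1" --pt "16.6 -7.5 1" --pt "21.2 -8 1" --pt "25.8 -7.9 1" --pt "30.4 -7.1 1" --pt "34.8 -5.8 1" --turn '[0.13, 0.26, 0.39, 0.52, 0.65, 0.78, 0.91, 1.04]'

```text
clock: 4.75
ee_pos: [0.489, 0.0244, 0.0772]
tcp_rot: [-0.0, 0.983, -0.181, 0.001]
contact_force: [-4.0, -0.5, 1.5]
gripper_width: 0.0003
```

```bash
python3 look.py l2
```

```text
4.75 [0.48902325 0.02436715 0.07720789] yaw -20.9 axis in tool [22.7 28.7] [-4.  -0.5  1.5]
```

View pics/l2.png

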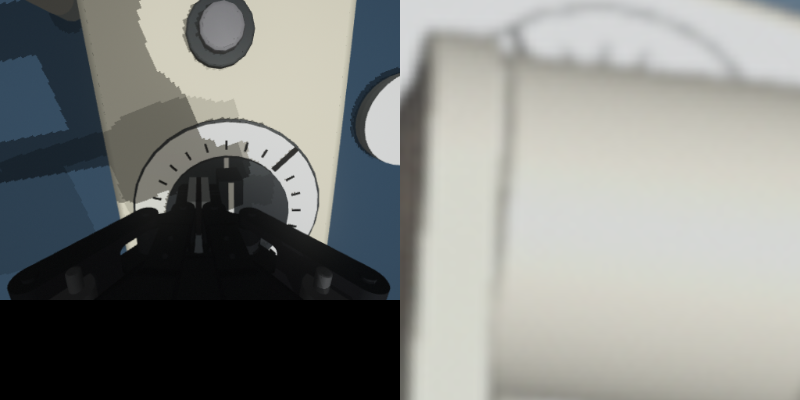

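Emit:
move_arm --pt "3.2 -2.3 0" --pt "6.7 -4.2 0" --pt "10.3 -5.8 0" --pt "14.1 -6.9 0" --pt "18 -7.6 0" --pt "21.9 -7.9 0" --pt "21.9 -7.9 0" --pt "21.9 -7.9 0" --turn '[0.11, 0.22, 0.33, 0.44, 0.55, 0.66, 0.66, 0.66]'

```text
clock: 5.65
ee_pos: [0.5127, 0.024, 0.0774]
tcp_rot: [-0.001, 0.874, -0.486, 0.001]
contact_force: [-0.7, 1.3, -0.3]
gripper_width: 0.0
```

```bash
python3 look.py l3; python3 - <<'E'
from h import *
st=observe();a=snapshot("wrist");c=cam("wrist",st)
yaw=np.arctan2(*(R.from_quat(np.roll(st["tcp_rot"],-1)).as_matrix()[[1,0],0]))
o=ortho(a,c,(.5,-.0105),.08,.066,800,yaw+np.pi/2)
cv2.imwrite('pics/z3.png',o[:500,:,::-1])
E
```

```text
5.65 [0.51270003 0.02398086 0.07742791] yaw -58.2 axis in tool [22.6 29. ] [-0.7  1.3 -0.3]
```

View pics/z3.png

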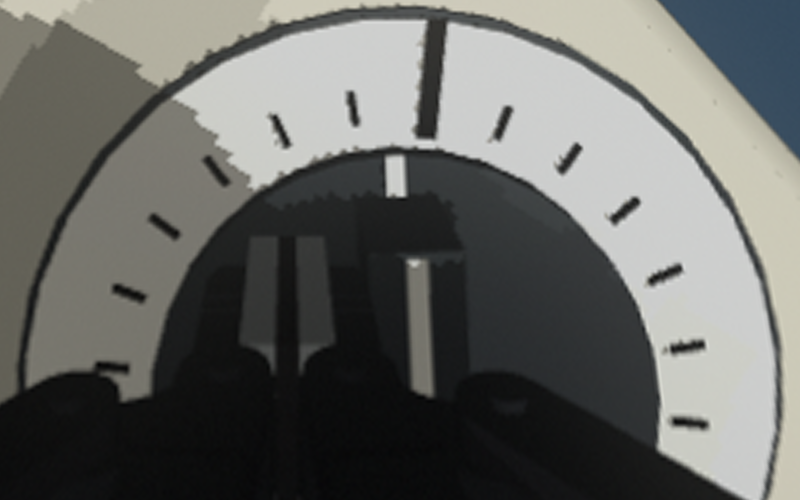

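At this point the long line is about 7° clockwise of the index: the line is at (426..436, 135..20) and the index at (397,176). I'll nudge about 5° more, back off and lift, then measure with a clear view.

Emit:
move_arm --pt "1.4 -1 0" --pt "2.7 -1.9 0" --pt "2.7 -1.9 0" --pt "-11 -3 0" --pt "-11 -3 0" --pt "-11 -3 -50" --pt "-11 -3 -90" --pt "-11 -3 -90" --turn '[0.045, 0.09, 0.09, 0.09, 0.09, 0.09, 0.09, 0.09]'

```text
clock: 6.6
ee_pos: [0.5111, 0.035, 0.1729]
tcp_rot: [-0.003, 0.851, -0.526, 0.005]
contact_force: [0.6, 0.2, -1.3]
gripper_width: 0.0
```

```bash
cat > meas.py <<'E'
from h import *
import sys
from scipy.ndimage import map_coordinates as mc
from scipy.optimize import minimize
st=observe();a=snapshot("wrist");c=cam("wrist",st)
yaw=np.arctan2(*(R.from_quat(np.roll(st["tcp_rot"],-1)).as_matrix()[[1,0],0]))
g=cv2.cvtColor(a,cv2.COLOR_RGB2GRAY).astype(float)
def samp(A,r,th,z):
    P=np.stack([A[0]+r*np.cos(th),A[1]+r*np.sin(th),z+0*th],-1);p=proj(c,P);return mc(g,[p[:,1],p[:,0]],order=1)
u=yaw+np.pi/2+np.radians(np.arange(-75,75,.5))
# axis: disc rim (r=50,z=.069) bright outside/dark inside, median contrast; ring edge line r~75.5
def cost(A,z,r0,r1): return np.clip(samp(A,r0,u,z)-samp(A,r1,u,z),-60,60).mean()
def fit(z,r0,r1):
    G=[(cost((x,y),z,r0,r1),x,y) for x in np.arange(.493,.509,.0005) for y in np.arange(-.019,-.001,.0005)];G.sort()
    k=G[:5];return np.mean(k,0)
d=fit(.069,.0485,.0515);r=fit(.064,.0755,.073);print("disc fit",d.round(4),"ring fit",r.round(4))
t=yaw+np.pi/2+np.radians(np.arange(-25,25,.1))
for A in (d[1:],r[1:],(d[1:]+r[1:])/2):
    L=np.mean([samp(A,q,t,.064) for q in(.063,.066,.069,.072)],0);w=np.clip(np.percentile(L,40)-30-L,0,None);tl=(w*t).sum()/w.sum()
    I=np.mean([samp(A,q,t,.069) for q in(.044,.046,.048)],0);w=np.clip(I-.5*(np.median(I)+I.max()),0,None);ti=(w*t).sum()/w.sum()
    print("line",np.degrees(tl).round(2),"index",np.degrees(ti).round(2),"diff",np.degrees(tl-ti).round(2))
x=R.from_quat(np.roll(st["tcp_rot"],-1)).as_matrix()
print(st["ee_pos"],np.degrees(yaw),"axis in tool",(x[:2,:2].T@(d[1:]-st["ee_pos"][:2])*1e3).round(1))
o=ortho(a,c,d[1:],.08,.066,600,yaw+np.pi/2);cv2.imwrite('pics/%s.png'%sys.argv[1],o[:,:,::-1])
E
python3 meas.py m1
```

```text
disc fit [-5.92558e+01  5.01300e-01 -1.02000e-02] ring fit [-5.73695e+01  5.02100e-01 -9.80000e-03]
line 26.1 index 29.06 diff -2.96
line 26.09 index 29.11 diff -3.02
line 26.09 index 29.08 diff -2.98
[0.51108536 0.03503266 0.17294768] -63.4425536527098 axis in tool [36.1 29. ]
```

View pics/m1.png

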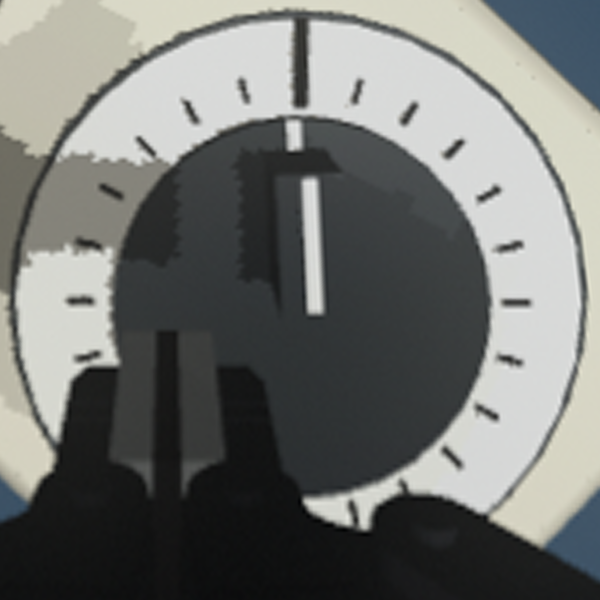

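The fit and the picture agree: the index is 3.0° short of the long line, at (294,135) against (301,100). I'll go back down and nudge it further.

Emit:
move_arm --pt "0 0 45" --pt "0 0 85" --pt "0 0 95" --pt "0 0 95" --pt "7 0 95" --pt "12 0 95" --pt "14.5 0 95" --pt "14.5 0 95" --turn '[0.01, 0.01, 0.01, 0.01, 0.01, 0.01, 0.01, 0.01]'

```text
clock: 7.45
ee_pos: [0.518, 0.0216, 0.0761]
tcp_rot: [-0.002, 0.848, -0.53, 0.004]
contact_force: [-0.8, 0.1, -0.3]
gripper_width: -0.0001
```

```bash
python3 meas.py m2
```

```text
disc fit [-5.97998e+01  5.01700e-01 -1.01000e-02] ring fit [-5.71732e+01  5.02100e-01 -9.80000e-03]
line 26.1 index 24.55 diff 1.55
line 26.01 index 24.41 diff 1.6
line 26.06 index 24.48 diff 1.58
[0.51800352 0.02162904 0.07605322] -64.05157312453225 axis in tool [21.4 28.5]
```

Emit:
move_arm --pt "-7 0 0" --pt "-14 0 0" --pt "-14 0 -45" --pt "-14 0 -90" --pt "-14 0 -97" --pt "-14 0 -97" --pt "-14 0 -97" --pt "-14 0 -97" --turn '[0, 0, 0, 0, 0, 0, 0, 0]'

```text
clock: 8.3
ee_pos: [0.5101, 0.0346, 0.1713]
tcp_rot: [-0.001, 0.848, -0.53, 0.003]
contact_force: [0.9, -0.3, 0.2]
gripper_width: 0.0002
```

```bash
python3 meas.py m3
```

```text
disc fit [-5.90117e+01  5.01400e-01 -1.01000e-02] ring fit [-5.75455e+01  5.02100e-01 -9.80000e-03]
line 26.01 index 24.4 diff 1.6
line 26.04 index 24.44 diff 1.6
line 26.03 index 24.42 diff 1.61
[0.51011475 0.03456682 0.17126911] -64.0386172636387 axis in tool [36.3 27.4]
```

View pics/m3.png

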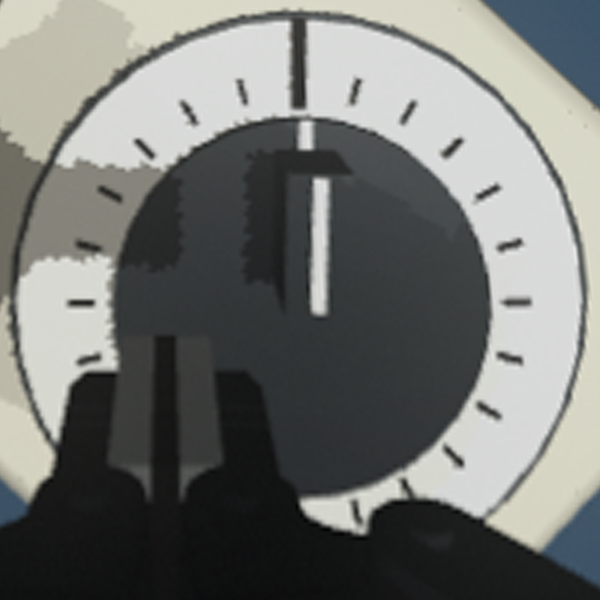

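It overshot by 1.6°, with the index now right of the line, at (306,135) against (299,100). I'll cross above the fin and push back from the other side, slowly.

Emit:
move_arm --pt "36 0 0" --pt "72 0 0" --pt "72 0 0" --pt "72 0 45" --pt "72 0 85" --pt "72 0 94" --pt "72 0 94" --pt "66 0 94" --turn '[0, 0, 0, 0, 0, 0, 0, 0]'

```text
clock: 9.15
ee_pos: [0.5405, -0.025, 0.0792]
tcp_rot: [-0.002, 0.848, -0.53, 0.004]
contact_force: [1.3, -0.1, 1.0]
gripper_width: -0.0001
```

```bash
python3 meas.py m4
```

```text
disc fit [-5.88166e+01  5.02200e-01 -1.12000e-02] ring fit [-5.78612e+01  5.02100e-01 -9.80000e-03]
line 32.06 index 26.66 diff 5.4
line 29.98 index 25.01 diff 4.97
line 30.52 index 25.84 diff 4.68
[ 0.54050628 -0.02503253  0.07917924] -64.06340860488352 axis in tool [-29.2  28.4]
```

Emit:
move_arm --pt "-2 0 2" --pt "-4 0 2" --pt "-5.5 0 2" --pt "-6.5 0 2" --pt "-7.2 0 2" --pt "-7.8 0 2" --pt "-8 0 2" --pt "-8 0 2" --turn '[0, 0, 0, 0, 0, 0, 0, 0]'

```text
clock: 10.0
ee_pos: [0.5369, -0.0171, 0.0775]
tcp_rot: [-0.002, 0.848, -0.53, 0.004]
contact_force: [2.9, -3.1, 0.6]
gripper_width: 0.0002
```

```bash
sed -i 's/^for A in .*/for A in (np.array([.5014,-.0101]),):/' meas.py; python3 meas.py m5
```

```text
disc fit [-5.91164e+01  5.01700e-01 -1.04000e-02] ring fit [-5.80164e+01  5.02100e-01 -9.80000e-03]
line 35.45 index 25.62 diff 9.82
[ 0.5368802  -0.01707612  0.07754013] -64.04725019453262 axis in tool [-21.4  28.7]
```

View pics/m5.png

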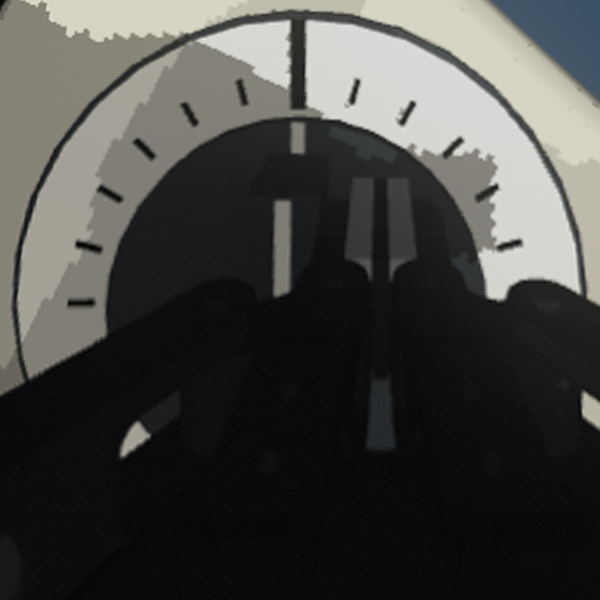

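The index (298,138) now meets the line (298,100). I'll back off, lift and check with a clear view.

Emit:
move_arm --pt "7 0 0" --pt "14 0 0" --pt "14 0 -45" --pt "14 0 -90" --pt "-20 0 -97" --pt "-58 0 -97" --pt "-58 0 -97" --pt "-58 0 -97" --turn '[0, 0, 0, 0, 0, 0, 0, 0]'

```text
clock: 10.85
ee_pos: [0.5107, 0.0353, 0.1744]
tcp_rot: [-0.002, 0.848, -0.53, 0.004]
contact_force: [-0.5, -0.7, 0.4]
gripper_width: -0.0
```

```bash
python3 meas.py m6; python3 - <<'E'
from h import *
st=observe();snapshot("wrist");c=cam("wrist",st)
for s in silhouettes("start","wrist")[:2]:
    ys,xs=np.nonzero(s["pixels"]);p=unproj(c,[[xs.mean(),ys.mean()]],.07)[0];print(s["confidence"],s["bbox"],p)
A=np.array([.5014,-.0101]);x=R.from_quat(np.roll(st["tcp_rot"],-1)).as_matrix()
print(p[:2]-A,np.linalg.norm(p[:2]-A),"button in tool",x.T@(p-st["ee_pos"])*1e3)
E
```

```text
disc fit [-5.86552e+01  5.00900e-01 -1.02000e-02] ring fit [-5.74454e+01  5.02100e-01 -9.80000e-03]
line 26.04 index 25.18 diff 0.85
[0.51068057 0.03526915 0.17439841] -63.982257897682395 axis in tool [36.6 28.7]
0.86 [163.0, 105.3, 196.5, 141.4] [0.53832168 0.12024643 0.07      ]
0.39 [3.2, 162.5, 106.9, 228.6] [0.42324156 0.20939305 0.07      ]
[-0.07815844  0.21949305] 0.23299343837739023 button in tool [-195.88983289    3.12294011  103.24971874]
```

Emit:
move_arm --pt "18 0 0" --pt "36 20 -20" --pt "36 40 -30" --pt "36 40 -30" --pt "36 40 -30" --pt "36 40 -30" --pt "36 40 -30" --pt "36 40 -30" --turn '[0, 0, 0, 0, 0, 0, 0, 0]'

```text
clock: 11.8
ee_pos: [0.4906, -0.0152, 0.2034]
tcp_rot: [-0.002, 0.848, -0.53, 0.003]
contact_force: [0.1, -0.5, 0.4]
gripper_width: 0.0001
```

```bash
python3 meas.py m7; python3 meas.py m7|sed -n 2p; python3 - <<'E'
from h import *
for i in range(3):
    st=observe();print(st["ee_pos"],st["joint_pos"].round(4));snapshot("wrist")
c=cam("wrist",st)
for s in silhouettes("start","wrist")[:2]:
    ys,xs=np.nonzero(s["pixels"]);p=unproj(c,[[xs.mean(),ys.mean()]],.07)[0];print(s["confidence"],s["bbox"],p)
E
```

```text
disc fit [-5.88169e+01  5.00100e-01 -1.05000e-02] ring fit [-5.73311e+01  5.01900e-01 -9.80000e-03]
line 26.27 index 25.48 diff 0.79
[ 0.49062175 -0.01521577  0.20341528] -64.06882468056796 axis in tool [ -0.1 -10.6]
line 26.27 index 25.57 diff 0.7
[ 0.49055391 -0.01525739  0.20359281] [-1.8870e-01 -2.0300e-02  1.6748e+00  7.0000e-04  1.4791e+00  9.2950e-01]
[ 0.49056474 -0.01529627  0.2037204 ] [-1.8880e-01 -2.0500e-02  1.6747e+00  7.0000e-04  1.4791e+00  9.2940e-01]
[ 0.49053166 -0.01532903  0.2037742 ] [-1.8890e-01 -2.0600e-02  1.6748e+00  7.0000e-04  1.4791e+00  9.2950e-01]
0.88 [132.7, 61.1, 160.5, 93.7] [0.53966542 0.12148429 0.07      ]
```

View pics/m7.png

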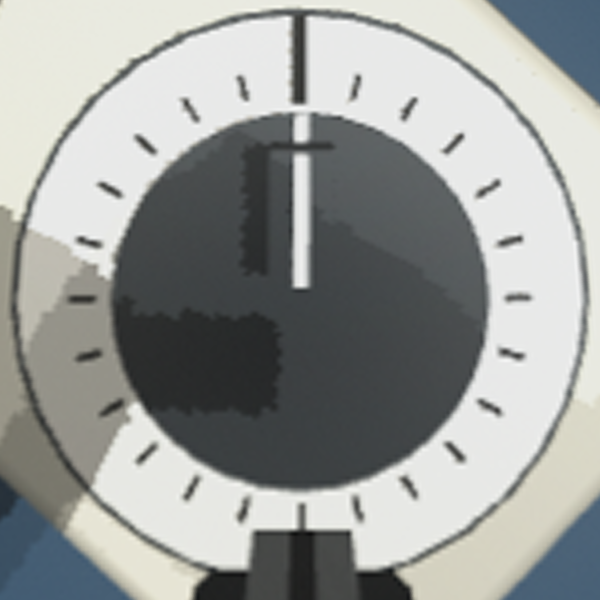

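The square-on view confirms it: index at (302,130), line at (299,60), still about 0.7° short. There's plenty of time, so I'll make one fine nudge anticlockwise.

Emit:
move_arm --pt "36 -20 0" --pt "36 -41 0" --pt "36 -41 45" --pt "36 -41 90" --pt "36 -41 120" --pt "36 -41 126" --pt "32 -41 126" --pt "28 -41 126" --turn '[0, 0, 0, 0, 0, 0, 0, 0]'

```text
clock: 12.9
ee_pos: [0.5415, -0.0227, 0.0801]
tcp_rot: [-0.002, 0.848, -0.531, 0.005]
contact_force: [-0.0, 0.0, 0.9]
gripper_width: -0.0001
```

```bash
cat > p.py <<'E'
from h import *
st=observe();x=R.from_quat(np.roll(st["tcp_rot"],-1)).as_matrix()
print(st["ee_pos"],"to last contact pose, tool mm",(x.T@(np.array([.5369,-.0171,.0775])-st["ee_pos"])*1e3).round(2),st["contact_force"].round(1))
E
python3 p.py; python3 meas.py m8|sed -n 2p;python3 p.py
```

```text
[ 0.54145374 -0.02268637  0.08010648] to last contact pose, tool mm [-7.03  1.68  2.55] [-0.   0.   0.9]
line 29.62 index 25.64 diff 3.98
[ 0.54126479 -0.02218189  0.08024745] to last contact pose, tool mm [-6.49  1.73  2.69] [0.9 1.4 1.5]
```

Emit:
move_arm --pt "-3 1.7 2" --pt "-5 1.7 2" --pt "-6 1.7 2" --pt "-6.4 1.7 2" --pt "-6.6 1.7 2" --pt "-6.8 1.7 2" --pt "-6.9 1.7 2" --pt "-6.9 1.7 2" --turn '[0, 0, 0, 0, 0, 0, 0, 0]'

```text
clock: 13.75
ee_pos: [0.537, -0.0169, 0.0783]
tcp_rot: [-0.002, 0.848, -0.531, 0.005]
contact_force: [1.5, -3.0, 2.0]
gripper_width: 0.0002
```

```bash
python3 p.py; python3 meas.py m9|sed -n 2p;python3 p.py
```

```text
[ 0.53695645 -0.01690277  0.0783417 ] to last contact pose, tool mm [0.15 0.15 0.84] [ 1.5 -3.   2. ]
line 35.45 index 25.85 diff 9.6
[ 0.53696664 -0.01686621  0.07834865] to last contact pose, tool mm [0.18 0.17 0.85] [ 2.9 -3.   3. ]
```

Emit:
move_arm --pt "-0.2 0 0" --pt "-0.4 0 0" --pt "-0.5 0 0" --pt "-0.5 0 0" --pt "-0.5 0 0" --pt "-0.5 0 0" --pt "-0.5 0 0" --pt "-0.5 0 0" --turn '[0, 0, 0, 0, 0, 0, 0, 0]'

```text
clock: 14.6
ee_pos: [0.5368, -0.0164, 0.0784]
tcp_rot: [-0.003, 0.848, -0.531, 0.005]
contact_force: [3.4, -3.6, 1.9]
gripper_width: 0.0001
```

```bash
python3 p.py; python3 meas.py m10|sed -n 2p;python3 p.py
```

```text
[ 0.53682336 -0.01642552  0.07839   ] to last contact pose, tool mm [0.63 0.23 0.89] [ 3.4 -3.6  1.9]
line 35.46 index 26.78 diff 8.68
[ 0.53682502 -0.0164076   0.07838622] to last contact pose, tool mm [0.65 0.24 0.89] [ 3.4 -3.3  2.5]
```

Emit:
move_arm --pt "7 0 0" --pt "14 0 0" --pt "14 0 -45" --pt "14 0 -90" --pt "0 20 -125" --pt "-21 41 -125" --pt "-21 41 -125" --pt "-21 41 -125" --turn '[0, 0, 0, 0, 0, 0, 0, 0]'

```text
clock: 15.45
ee_pos: [0.4892, -0.0155, 0.2029]
tcp_rot: [-0.003, 0.848, -0.531, 0.005]
contact_force: [0.1, -0.0, 0.3]
gripper_width: -0.0003
```

```bash
python3 meas.py m11; python3 - <<'E'
from h import *
st=observe();x=R.from_quat(np.roll(st["tcp_rot"],-1)).as_matrix()
A=np.array([.501,-.0101]);
for b in ([.5398,.1210,.075],):print("button in tool",x.T@(np.array(b)-st["ee_pos"])*1e3)
print(np.linalg.norm(np.array([.5398,.1210])-A),st["ee_pos"],x.round(3))
E
```

```text
disc fit [-5.88571e+01  5.00100e-01 -1.05000e-02] ring fit [-5.73968e+01  5.01900e-01 -9.80000e-03]
line 26.28 index 26.69 diff -0.41
[ 0.48920205 -0.01550318  0.20290824] -64.08423814598764 axis in tool [  0.3 -12. ]
button in tool [-101.69160509 -103.65278866  127.99281842]
0.1367210664089481 [ 0.48953981 -0.01559808  0.20260142] [[ 0.437 -0.899  0.011]
 [-0.9   -0.437 -0.001]
 [ 0.006 -0.01  -1.   ]]
```

The square-on check now gives -0.4°, which is aligned. Next is the button: move above it, then down to just over its top.

Emit:
move_arm --pt "-33 -34 0" --pt "-67 -69 0" --pt "-101 -104 0" --pt "-101 -104 0" --pt "-101 -104 40" --pt "-101 -104 80" --pt "-101 -104 100" --pt "-101 -104 100" --turn '[0, 0, 0, 0, 0, 0, 0, 0]'

```text
clock: 16.3
ee_pos: [0.5389, 0.1199, 0.0994]
tcp_rot: [-0.001, 0.848, -0.531, 0.003]
contact_force: [0.2, 0.2, -0.0]
gripper_width: -0.0003
```

```bash
python3 - <<'E'
from h import *
st=observe();a=snapshot("wrist");c=cam("wrist",st);t=snapshot("scene")
print(st["ee_pos"],st["contact_force"])
T=st["ee_pos"]
p=proj(cam("scene"),[T])[0].astype(int);print(p)
u,v=p
w=t[max(v-60,0):v+60,u-80:u+80]
cv2.imwrite('pics/b1.png',np.hstack([cv2.resize(a,(400,300)),cv2.resize(w,(400,300),interpolation=cv2.INTER_CUBIC)])[:,:,::-1])
E
```

```text
[0.53885048 0.11992241 0.09940145] [ 0.21205504  0.21941568 -0.03974832]
[230 192]
```

View pics/b1.png

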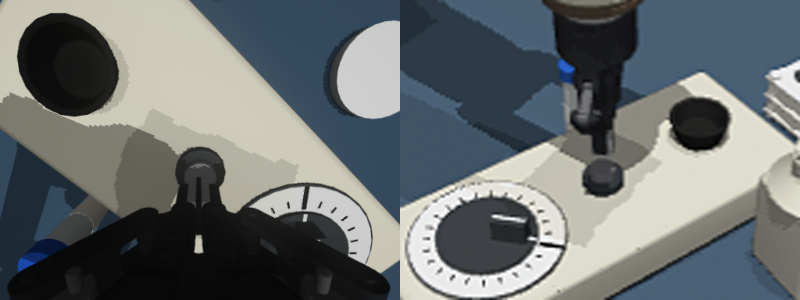

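The tip is centred over the button in both views: wrist (200,170), scene crop (603,175). The dial still reads aligned. I'll press down in steps and watch the force.

Emit:
move_arm --pt "0 0 10" --pt "0 0 15" --pt "0 0 18" --pt "0 0 20" --pt "0 0 22" --pt "0 0 24" --pt "0 0 25" --pt "0 0 25" --turn '[0, 0, 0, 0, 0, 0, 0, 0]'

```text
clock: 17.2
ee_pos: [0.5409, 0.1202, 0.0783]
tcp_rot: [-0.002, 0.848, -0.531, 0.005]
contact_force: [-0.8, 0.0, 3.3]
gripper_width: 0.0002
```

Emit:
move_arm --pt "0 0 2" --pt "0 0 4" --pt "0 0 5" --pt "0 0 6" --pt "0 0 7" --pt "0 0 7" --pt "0 0 7" --pt "0 0 7" --turn '[0, 0, 0, 0, 0, 0, 0, 0]'

```text
clock: 18.0
ee_pos: [0.5414, 0.1202, 0.0751]
tcp_rot: [-0.003, 0.848, -0.531, 0.006]
contact_force: [-24.6, -3.8, 57.6]
gripper_width: 0.0002
```

It reached the hard stop with 57 N on the tip, which is more than needed. I'll ease off straight away.

Emit:
move_arm --pt "0 0 -4" --pt "0 0 -5" --pt "0 0 -5" --pt "0 0 -5" --pt "0 0 -5" --pt "0 0 -5" --pt "0 0 -5" --pt "0 0 -5" --turn '[0, 0, 0, 0, 0, 0, 0, 0]'

```text
clock: 18.8
ee_pos: [0.5413, 0.1203, 0.08]
tcp_rot: [-0.003, 0.848, -0.531, 0.006]
contact_force: [0.7, 0.5, 3.3]
gripper_width: 0.0003
```

```bash
python3 p.py
```

```text
[0.54133486 0.12025127 0.07998633] to last contact pose, tool mm [121.59  64.03   2.62] [0.7 0.5 3.3]
```

Emit:
move_arm --pt "0 0 -0.8" --pt "0 0 -0.8" --pt "0 0 -0.8" --pt "0 0 -0.8" --pt "0 0 -0.8" --pt "0 0 -0.8" --pt "0 0 -0.8" --pt "0 0 -0.8" --turn '[0, 0, 0, 0, 0, 0, 0, 0]'

```text
clock: 19.6
ee_pos: [0.5413, 0.1203, 0.0808]
tcp_rot: [-0.003, 0.848, -0.531, 0.006]
contact_force: [0.6, 0.5, 2.0]
gripper_width: 0.0002
```

```bash
python3 p.py
```

```text
[0.54129331 0.1202563  0.08077968] to last contact pose, tool mm [121.61  64.     3.41] [0.6 0.5 2. ]
```

Contact still held at 0.0808 m on the way up and the hard stop was at 0.0751 m. That makes the stroke about 6 mm, which is the full travel. I'll lift clear and do a final check.

Emit:
move_arm --pt "0 0 -20" --pt "0 0 -60" --pt "0 0 -110" --pt "30 30 -120" --pt "65 65 -120" --pt "100 104 -120" --pt "100 104 -120" --pt "100 104 -120" --turn '[0, 0, 0, 0, 0, 0, 0, 0]'

```text
clock: 20.4
ee_pos: [0.4895, -0.0159, 0.2004]
tcp_rot: [-0.003, 0.847, -0.532, 0.006]
contact_force: [0.6, 0.4, -0.2]
gripper_width: 0.0001
```

```bash
python3 meas.py m12|sed -n 2,3p; python3 - <<'E'
from h import *
a=snapshot("top");c=cam("top");print(observe()["contact_force"].round(1))
for t in("tube","dish","bottle","rack"):
    for s in silhouettes(t,"top")[:1]: print(t,s["confidence"],s["bbox"])
b=snapshot("scene");old=np.load('scene.npy')
cv2.imwrite('pics/end.png',np.hstack([cv2.resize(x,(400,300)) for x in(old,b)])[:,:,::-1])
E
```

```text
line 26.29 index 26.67 diff -0.39
[ 0.48948043 -0.01587596  0.20035079] -64.2406275713352 axis in tool [  0.1 -11.5]
[ 0.5  0.4 -0.4]
tube 0.56 [223.3, 259.7, 235.7, 275.8]
dish 0.76 [284.1, 153.6, 323.0, 186.9]
bottle 0.93 [210.7, 129.5, 250.4, 177.0]
rack 0.78 [86.2, 148.6, 177.0, 210.0]
```

The dial still reads -0.4° from the line, the loose things are where they were to within network jitter, and the robot is touching nothing. I'm handing in.

```bash
python3 -c "
from station import *
print(sign_off(), observe()['clock'])"
```

```text
the job is handed in; nothing more can be done
the job is handed in; nothing more can be done
```

The dial is set to the long line, the start button has been pressed fully down and released, and the job was handed in at about 21 s of the 54 s allowed.

- **Dial:** I pushed the fin clockwise by about 145° with the shut fingertips from one side. That overshot by 1.6°, so I corrected it with light pushes from the other side. The last wrist-camera check put the index at 26.7° and the long line at 26.3°, a difference of 0.4° (about 0.35 mm at the index), with measurement uncertainty of a few tenths of a degree.
- **Button:** I pressed it to its hard stop at tip height 0.0751 m. It was still pushing back at 0.0808 m on the way up, so the stroke was about 6 mm, the full travel. That the button came fully back up is inferred from this return force; I did not check it in a picture.
- **Force at the stop:** the force reading reached about 63 N in all (57.6 N vertical), more than the 5 N needed. It was on the fingertips and under the 120 N wrist limit.
- **Loose things:** the last top-view detections put the tube, dish, bottle and rack where they started, within a few pixels of network jitter. The final scene picture could not be viewed because the 12-picture limit was reached.

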